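# Deal the pigment jars out to two trays

### The arm

A 6-joint arm with a two-finger parallel gripper is mounted at the origin on a cart in front of the work surface, level with it; the furniture and walls round the work are solid. World frame = base frame: x ahead of the robot, y to its left, z up, the work surface at z = 0. Lengths are in m, angles in rad, forces in N, time in s.
With the tool pointing down it reaches from about 0.35 to 0.875 m from the base axis. Payload 4.2 kg.
Tool frame: the origin (TCP) lies at the very end of the fingers, on their centre line; the grasp point (between the pads) lies 19 mm behind it; z points along the fingers, y is the line along which they close (so a half turn about z gives the same grasp; the last joint's range is limited). The gripper opens to 87 mm and grips with 3 to 60 N. Pads are 19 mm wide; open, the fingers measure 117 mm over their backs; the gripper's body (75 mm by 190 mm) begins 51 mm behind the grasp point.
Start: joints at [1.392, 0.385, 0.008, 0, -1.194, -0.259], TCP at [0.265, 0.566, 0.223] pointing down, gripper open.
Joint ranges: [-3.14, 3.14], [-1.21, 2.06], [-1.07, 1.41], [-3.16, 2.05], [-2.99, -0.16], [-3.1, 3.1]. Speed limits (rad/s): [2.79, 2.79, 3.14, 3.14, 3.14, 3.14].

### API

Orientations are given as a unit quaternion [w, x, y, z].
In Python, from workcell import monitor, eyes, workorder gives the robot as it stands.
- The arm moves only by the tool play_rows, never from a script. Its argument "increments" is a list of rows, each an object of numbers: "claw": the opening in per cent of the stroke, from 0 (shut) to 100 (fully open); "dx", "dy", "dz": the shift along the tool's x, y, z in mm; "rx", "ry", "rz": the turn, a rotation vector about the tool's x, y, z in rad. A call has 1 to 8 rows; each row shifts and turns the commanded pose from where the row before left it, along the tool's axes as they then stand; what a row does not reach is not made up. A row lasts 1/8 s, in which the tool goes at most 62.5 mm and 10.7 degrees, less where a joint would pass 70% of its speed; a pose out of reach is approached as far as the arm can. A call is refused whole if a number of a shift passes 62.5 or a number of a turn 0.188, either way. A call with a gripper value outside its range is refused whole. The fingers move at their own pace and stop on an object; the grip force is fixed at half the most. Time passes only in rows, so rows that do not move let the fingers close. It gives the time, the measured TCP pose, the force, the opening and the grip force at its end, in the units of the state.
- monitor.sense(): the state, without advancing time (a new reading comes with each control period).
- eyes.camera(name): name is "scene" or "side" or "wrist"; returns a dict with "frame" (420x560x3 uint8, red, green, blue), "range_z" (420x560 float32, m along the optical axis (not along the pixel's ray), 0 where there is no reading), "fx", "fy", "cx", "cy" (pixels), "xyz" and "orientation" of the camera in the world. Camera axes: x right, y down, z forward; pixel columns grow to the right and rows downward; lengths in m; the calibration is good to about 2 mm. A picture is of the moment at which its call begins.
- workorder.sign_off(): hands the job in; it is judged then, once.
The state is a dict: "time": time; "q": joint angles; "qvel": joint speeds; "joint_torque": joint torques, N m; "position": TCP position; "ee_rot": TCP orientation; "ft_force": force on the tool from outside, world axes, zero at the start; "moment": the same for the moment, N m; "grip_width": finger opening in m; "finger_force": force on a finger pad.
Only numpy, scipy, OpenCV 4.12 (cv2) and the standard library are available. Lean on these libraries where they do the work, as an engineer would, in place of code of your own. Each camera call takes 0.05 s, during which the arm holds its last target. There are 200 camera calls.

### The job

Set up the two painting places: deal out the two black pigment jars, one to each tray in turn. Stand the first jar in the square steel tray and let go of it, then stand the other in the round steel dish. Set them down upright on the tray floor rather than dropping them.

Things in the scene. Friction and masses are not known exactly. Their poses are not given: they have to be found in the camera images.
- jar_a: Small black cylindrical pigment jar with a slightly wider grey screw lid, standing upright on the table: 44 mm diameter, 68 mm high, about 60 g. Origin at the centre of its underside, z up along its axis. Grip it round the body or lid from above. The two jars are alike and interchangeable.
- jar_b: The same kind of jar as jar_a, with the same size and origin. Jars, tray, dish and a flat white eraser (22 x 50 x 13 mm) lie at least 95 mm apart, centre to centre, in any order; a glass muller with a brown knob (104 mm high), a dropper bottle (102 mm high) and a tape roll stand further out and are not needed.
- square_tray: Square shallow steel tray, open on top, 84 x 84 mm, rim 17 mm high, walls and floor 3 mm thick, fixed to the table. Origin at the centre of its underside (table height), z up, x and y along its sides. A jar has about 17 mm of room each way from the centre.
- round_dish: Round shallow steel dish, open on top, 98 mm across the rim (84 mm across the flat inner floor), rim 17 mm high, floor 3 mm thick, fixed to the table. Origin at the centre of its underside (table height), z up.
Not all that is in view belongs to the job. Leave any blue or green look-alike of the jar_a alone.

How it is judged:
By the outcome, as a careful person would: the job done as asked, in the order asked, and still so for the second after the job is handed in, with the robot touching nothing.
It also fails if it takes over 58 s, if anything falls off the work surface, if the arm or the gripper's body presses on something with over 40 N, if the wrist force passes 120 N, or if a joint passes its speed limit or range.

## Working session

There is one attempt and no reset: what is moved stays moved. The work goes in short steps, Python scripts to look and compute and a tool call to move; the robot and the scene stay as the last step left them, time stands still between calls to the robot, and variables do not carry over. Pictures are saved under pics/ and viewed, at most 10 in all, crops included, and the job is handed in when it is done.

Besides the shell and the picture viewer there is one more tool, called after "Call:" as name([rows], argument=value, ...), one row to a line, values as JSON. play_rows: Moves the arm, as the interface text tells. Its arguments: {"type":"object","properties":{"increments":{"type":"array","items":{"type":"object","properties":{"claw":{"type":"number"},"dx":{"type":"number"},"dy":{"type":"number"},"dz":{"type":"number"},"rx":{"type":"number"},"ry":{"type":"number"},"rz":{"type":"number"}}}}},"required":["increments"]}

```bash
mkdir -p pics; cat > h.py <<'E'
import numpy as np, cv2
from scipy.spatial.transform import Rotation as R
from workcell import monitor, eyes, workorder
def cam(n):
    c=eyes.camera(n); q=c["orientation"]; c["R"]=R.from_quat([q[1],q[2],q[3],q[0]]).as_matrix(); return c
def cloud(c):
    v,u=np.mgrid[:420,:560]; z=c["range_z"]
    P=np.stack([(u-c["cx"])/c["fx"]*z,(v-c["cy"])/c["fy"]*z,z],-1)
    W=P@c["R"].T+np.array(c["xyz"]); W[z<=0]=np.nan; return W
E
python3 - <<'E'
from h import *
s=monitor.sense(); print(s["time"],s["position"],s["ee_rot"],s["grip_width"])
a=[]
for n in("scene","side"):
    c=cam(n); np.savez(f"{n}0.npz",frame=c["frame"],W=cloud(c)); print(n,c["xyz"]); cv2.imwrite(f"pics/{n}0.png",c["frame"][:,:,::-1])
E
```

```text
0.0 [0.26467424 0.56555113 0.22148278] [ 1.03106718e-03  9.76120866e-01 -2.17225568e-01 -2.11184273e-04] 0.08699566266843843
scene [ 0.00885683 -0.2308318   0.67881876]
side [ 0.465297   -0.56201919  0.40419521]
```

View pics/scene0.png

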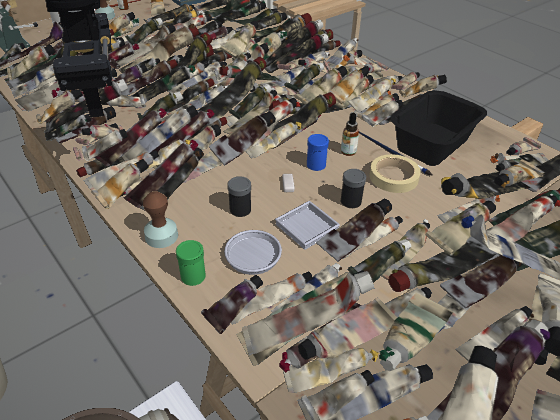

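View pics/side0.png

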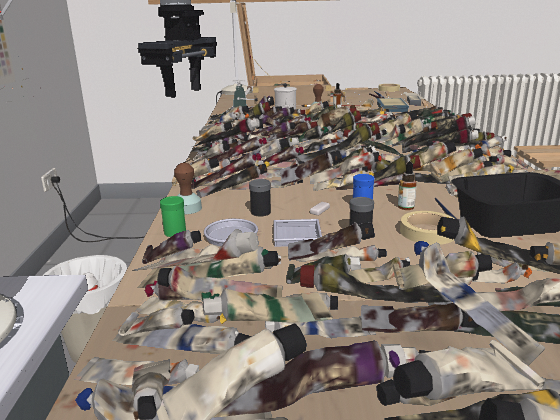

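The black jars with grey lids are at (240,195) and (353,187) in the scene view. The blue (317,152) and green (190,263) ones are look-alikes to leave alone. The square tray is at (307,225), the round dish at (253,252), and paint tubes lie close by. Next I'll measure positions and take one enlarged crop.

```bash
python3 - <<'E'
from h import *
for n in("scene","side"):
    d=np.load(n+"0.npz"); W,F=d["W"],d["frame"]
    px={"scene":dict(jarL=(240,195,18,25),jarR=(353,187,18,25),green=(190,263,20,28),blue=(317,152,15,22)),"side":dict(jarL=(260,196,16,24),jarR=(361,215,16,22),green=(173,215,16,24),blue=(363,188,14,20))}[n]
    for k,(u,v,a,b) in px.items():
        w=W[v-b:v+b,u-a:u+a].reshape(-1,3); t=w[(w[:,2]>.063)&(w[:,2]<.075)]
        c,r=cv2.minEnclosingCircle(t[:,:2].astype(np.float32)); m=w[(w[:,2]>.02)&(w[:,2]<.04)]
        print(n,k,"circ",np.round(c,4),round(r,4),"zmax",np.round(np.nanmax(w[:,2]),4),"med top",np.round(np.median(t,0),4))
    # trays: rim points at z .012-.02
    for k,(u,v,a,b) in {"scene":dict(sq=(307,225,33,24),dish=(253,252,31,22)),"side":dict(sq=(297,232,25,15),dish=(231,232,28,14))}[n].items():
        w=W[v-b:v+b,u-a:u+a].reshape(-1,3); t=w[(w[:,2]>.013)&(w[:,2]<.021)]
        t=t[:,:2].astype(np.float32)
        print(n,k,np.round(cv2.minEnclosingCircle(t),4) if 0 else cv2.minEnclosingCircle(t),cv2.minAreaRect(t*1000))
# height map from both, 2mm cells
H=np.zeros((300,300),np.float32); C=np.zeros((300,300,3),np.uint8)
for n in("scene","side"):
    d=np.load(n+"0.npz"); W,F=d["W"],d["frame"]
    for (x,y,z),f in zip(W.reshape(-1,3),F.reshape(-1,3)):
        if not(0.2<x<.8 and -.3<y<.3 and z<.2):continue
        i,j=int((.8-x)/.002),int((.3-y)/.002)
        if z>=H[i,j]: H[i,j]=z;C[i,j]=f[::-1]
H=cv2.dilate(H,np.ones((3,3))); np.save("H.npy",H)
M=cv2.applyColorMap(np.clip(H*2400,0,255).astype(np.uint8),cv2.COLORMAP_JET)
d=np.load("scene0.npz")["frame"][:,:,::-1]
cv2.imwrite("pics/map.png",cv2.resize(M,(600,600),interpolation=0))
cv2.imwrite("pics/crop.png",cv2.resize(d[110:300,140:440],(800,507),interpolation=2))
E
```

```text
scene jarL circ [0.4317 0.3939] 0.0233 zmax 0.0737 med top [0.4295 0.3917 0.0692]
scene jarR circ [0.6179 0.2787] 0.024 zmax 0.0732 med top [0.6167 0.2777 0.0693]
scene green circ [0.2695 0.3068] 0.0235 zmax 0.0723 med top [0.2684 0.3043 0.0693]
scene blue circ [0.6452 0.4099] 0.0238 zmax 0.0725 med top [0.6425 0.4084 0.0694]
scene sq ((0.4912269413471222, 0.2668338418006897), 0.07412445545196533) ((497.536376953125, 275.2734375), (125.44852447509766, 122.23123168945312), 53.37586975097656)
scene dish ((0.3793129026889801, 0.2834104895591736), 0.051356542855501175) ((379.1086120605469, 283.2513732910156), (100.43787384033203, 100.07735443115234), 73.76277923583984)
side jarL circ [0.4309 0.3926] 0.0237 zmax 0.0684 med top [0.4318 0.3904 0.0661]
side jarR circ [0.6198 0.2774] 0.0228 zmax 0.0681 med top [0.6188 0.2752 0.0663]
side green circ [0.2715 0.3053] 0.0234 zmax 0.0681 med top [0.2708 0.3026 0.0661]
side blue circ [0.6316 0.3435] 0.0899 zmax 0.0681 med top [0.6289 0.2906 0.0662]
side sq ((0.501501202583313, 0.2606402039527893), 0.0717133954167366) ((502.18231201171875, 257.8101501464844), (127.71825408935547, 84.67430114746094), 89.71651458740234)
side dish ((0.37960994243621826, 0.28229570388793945), 0.05223117023706436) ((376.1002502441406, 287.11859130859375), (100.73440551757812, 89.25135040283203), 32.18916320800781)
```

View pics/map.png

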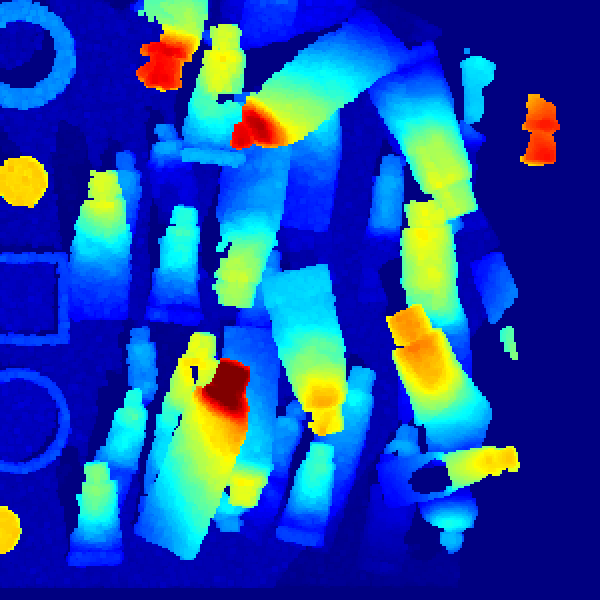

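View pics/crop.png

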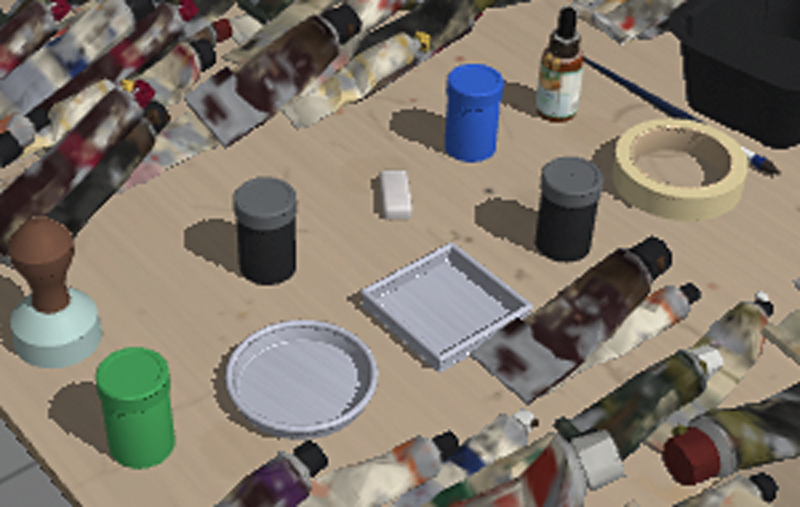

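The crop confirms two black jars with grey lids: left at scene (240,195), right at (353,187). The cylinders at (190,263) and (317,152) are plainly green and blue, so I'll leave them. The map shows a tube right beside the tray's -y side, so I'll close the fingers along world x. Next I'll refine the tray and dish centres.

```bash
python3 - <<'E'
from h import *
for n in("scene","side"):
    d=np.load(n+"0.npz"); W=d["W"].reshape(-1,3); F=d["frame"].reshape(-1,3).astype(int)
    off=.0015 if n=="scene" else -.002
    z=W[:,2]-off; st=(F.max(1)-F.min(1)<40)&(F[:,2]>=F[:,0]-2)
    b=lambda x0,x1,y0,y1,lo,hi:(W[:,0]>x0)&(W[:,0]<x1)&(W[:,1]>y0)&(W[:,1]<y1)&(z>lo)&(z<hi)
    t=W[b(.43,.57,.222,.34,.012,.02)&st][:,:2]
    print(n,"sq",cv2.minAreaRect((t*1000).astype(np.float32)),np.percentile(t,[1,99],0).round(4).tolist())
    t=W[b(.31,.442,.222,.345,.012,.02)&st][:,:2]
    print(n,"dish",cv2.minEnclosingCircle((t*1000).astype(np.float32)))
    m=b(.2,.8,.2,.55,.085,.115); print(n,"tall",[(p.round(2).tolist()) for p in np.unique(W[m].round(2),axis=0)[::6]])
    m=b(.46,.56,.19,.232,.02,.1);print("tube near tray zmax",z[m].max() if m.any() else None)
E
```

```text
scene sq ((501.4056701660156, 271.45404052734375), (87.8536376953125, 98.8669204711914), 0.06455182284116745) [[0.4579, 0.2226], [0.544, 0.3203]]
scene dish ((379.0864562988281, 283.1597900390625), 51.01012420654297)
scene tall [[0.25, 0.42, 0.09], [0.26, 0.43, 0.1], [0.27, 0.42, 0.1], [0.28, 0.41, 0.1], [0.28, 0.44, 0.1], [0.3, 0.42, 0.09], [0.41, 0.53, 0.09], [0.43, 0.54, 0.09], [0.59, 0.51, 0.09], [0.6, 0.53, 0.1], [0.73, 0.4, 0.1], [0.74, 0.41, 0.1]]
tube near tray zmax 0.037901574734851284
side sq ((502.10125732421875, 271.51824951171875), (98.12630462646484, 84.37666320800781), 89.71651458740234) [[0.4598, 0.2237], [0.544, 0.3204]]
side dish ((379.60992431640625, 282.2956848144531), 52.13125228881836)
side tall [[0.26, 0.4, 0.08], [0.27, 0.4, 0.08], [0.27, 0.42, 0.1], [0.28, 0.41, 0.1], [0.29, 0.42, 0.09], [0.4, 0.53, 0.08], [0.41, 0.54, 0.08], [0.57, 0.53, 0.08], [0.59, 0.51, 0.08], [0.6, 0.51, 0.09], [0.61, 0.52, 0.09], [0.74, 0.4, 0.08]]
tube near tray zmax 0.038131646889502435
```

Call:
play_rows([
  {"rz": 0.18},
  {"rz": 0.18},
  {"rz": 0.18},
  {"rz": 0.18},
  {"rz": 0.18},
  {"rz": 0.18},
  {"rz": 0.054},
  {},
])

```text
validation failed for argument at $.in...
```

Call:
play_rows([
  {"rz": 0.18},
  {"rz": 0.18},
  {"rz": 0.18},
  {"rz": 0.18},
  {"rz": 0.18},
  {"rz": 0.18},
  {"rz": 0.054},
  {"rz": 0},
])

```text
validation failed for argument at $.in...
```

Call:
play_rows([
  {"dx": 0, "dy": 0, "dz": 0, "rx": 0, "ry": 0, "rz": 0.18, "claw": 100},
  {"dx": 0, "dy": 0, "dz": 0, "rx": 0, "ry": 0, "rz": 0.18, "claw": 100},
  {"dx": 0, "dy": 0, "dz": 0, "rx": 0, "ry": 0, "rz": 0.18, "claw": 100},
  {"dx": 0, "dy": 0, "dz": 0, "rx": 0, "ry": 0, "rz": 0.18, "claw": 100},
  {"dx": 0, "dy": 0, "dz": 0, "rx": 0, "ry": 0, "rz": 0.18, "claw": 100},
  {"dx": 0, "dy": 0, "dz": 0, "rx": 0, "ry": 0, "rz": 0.18, "claw": 100},
  {"dx": 0, "dy": 0, "dz": 0, "rx": 0, "ry": 0, "rz": 0.054, "claw": 100},
  {"dx": 0, "dy": 0, "dz": 0, "rx": 0, "ry": 0, "rz": 0, "claw": 100},
])

```text
time: 1.1
position: [0.2648, 0.5658, 0.222]
ee_rot: [-0.001, -0.707, 0.707, -0.0]
ft_force: [-0.1, 0.3, 0.3]
grip_width: 0.0876
finger_force: 0.0
```

Call:
play_rows([
  {"dx": 36, "dy": -44, "dz": 0, "rx": 0, "ry": 0, "rz": 0, "claw": 100},
  {"dx": 36, "dy": -44, "dz": 0, "rx": 0, "ry": 0, "rz": 0, "claw": 100},
  {"dx": 36, "dy": -44, "dz": 0, "rx": 0, "ry": 0, "rz": 0, "claw": 100},
  {"dx": 36, "dy": -44, "dz": 0, "rx": 0, "ry": 0, "rz": 0, "claw": 100},
  {"dx": 36, "dy": -44, "dz": 0, "rx": 0, "ry": 0, "rz": 0, "claw": 100},
  {"dx": 36, "dy": -44, "dz": 0, "rx": 0, "ry": 0, "rz": 0, "claw": 100},
  {"dx": 36, "dy": -44, "dz": 0, "rx": 0, "ry": 0, "rz": 0, "claw": 100},
  {"dx": 36, "dy": -44, "dz": 0, "rx": 0, "ry": 0, "rz": 0, "claw": 100},
])

```text
time: 2.1
position: [0.6178, 0.2764, 0.2223]
ee_rot: [0.0, 0.707, -0.707, -0.0]
ft_force: [0.5, 0.9, -0.1]
grip_width: 0.0867
finger_force: 0.0
```

Call:
play_rows([
  {"dx": 0, "dy": -2, "dz": 30, "rx": 0, "ry": 0, "rz": 0, "claw": 100},
  {"dx": 0, "dy": 0, "dz": 40, "rx": 0, "ry": 0, "rz": 0, "claw": 100},
  {"dx": 0, "dy": 0, "dz": 20, "rx": 0, "ry": 0, "rz": 0, "claw": 100},
  {"dx": 0, "dy": 0, "dz": 0, "rx": 0, "ry": 0, "rz": 0, "claw": 100},
  {"dx": 0, "dy": 0, "dz": 0, "rx": 0, "ry": 0, "rz": 0, "claw": 100},
])

```text
time: 2.72
position: [0.6193, 0.2781, 0.1337]
ee_rot: [0.001, -0.707, 0.707, -0.0]
ft_force: [0.2, 0.2, 0.5]
grip_width: 0.0865
finger_force: 0.0
```

```bash
python3 - <<'E'
from h import *
print(monitor.sense()["position"])
c=cam("wrist"); cv2.imwrite("pics/w1.png",c["frame"][:,:,::-1]); W=cloud(c).reshape(-1,3)
for nm,x,y in(("jarR",.619,.278),):
    t=W[(np.hypot(W[:,0]-x,W[:,1]-y)<.04)&(W[:,2]>.06)&(W[:,2]<.076)]
    print(nm,cv2.minEnclosingCircle(t[:,:2].astype(np.float32)) if len(t) else None, np.median(t,0) if len(t) else None)
E
```

```text
[0.61933034 0.27809596 0.13370562]
jarR ((0.6185860633850098, 0.27994540333747864), 0.022363323718309402) [0.61880992 0.27864851 0.06711421]
```

View pics/w1.png

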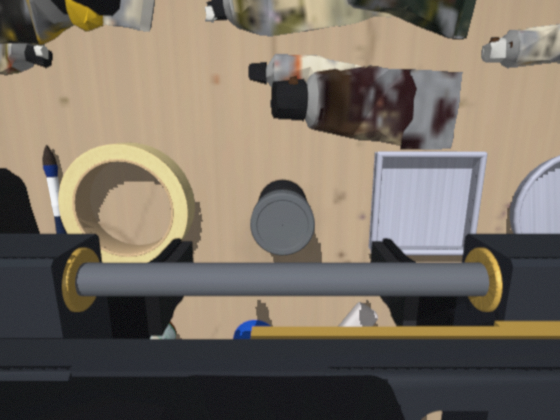

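The wrist view shows the grey lid at (282,220), centred between the fingers, with the tape and tray clear. I'll descend and grip.

Call:
play_rows([
  {"dx": -1, "dy": 0, "dz": 35, "rx": 0, "ry": 0, "rz": 0, "claw": 100},
  {"dx": 0, "dy": 0, "dz": 35, "rx": 0, "ry": 0, "rz": 0, "claw": 100},
  {"dx": 0, "dy": 0, "dz": 20, "rx": 0, "ry": 0, "rz": 0, "claw": 100},
  {"dx": 0, "dy": 0, "dz": 8, "rx": 0, "ry": 0, "rz": 0, "claw": 100},
  {"dx": 0, "dy": 0, "dz": 0, "rx": 0, "ry": 0, "rz": 0, "claw": 100},
  {"dx": 0, "dy": 0, "dz": 0, "rx": 0, "ry": 0, "rz": 0, "claw": 65},
  {"dx": 0, "dy": 0, "dz": 0, "rx": 0, "ry": 0, "rz": 0, "claw": 20},
  {"dx": 0, "dy": 0, "dz": 0, "rx": 0, "ry": 0, "rz": 0, "claw": 20},
])

```text
time: 3.78
position: [0.6189, 0.2789, 0.0352]
ee_rot: [0.001, -0.707, 0.707, -0.0]
ft_force: [-0.1, 0.2, 0.5]
grip_width: 0.0647
finger_force: 0.0
```

Call:
play_rows([
  {"dx": 0, "dy": 0, "dz": 0, "rx": 0, "ry": 0, "rz": 0, "claw": 20},
  {"dx": 0, "dy": 0, "dz": 0, "rx": 0, "ry": 0, "rz": 0, "claw": 20},
  {"dx": 0, "dy": 0, "dz": 0, "rx": 0, "ry": 0, "rz": 0, "claw": 20},
])

```text
time: 4.15
position: [0.6187, 0.2787, 0.0346]
ee_rot: [0.0, -0.707, 0.707, -0.0]
ft_force: [1.2, 0.4, -0.1]
grip_width: 0.0411
finger_force: 30.0
```

Call:
play_rows([
  {"dx": 0, "dy": 0, "dz": -10, "rx": 0, "ry": 0, "rz": 0, "claw": 20},
  {"dx": 0, "dy": 0, "dz": -25, "rx": 0, "ry": 0, "rz": 0, "claw": 20},
  {"dx": 0, "dy": 0, "dz": -25, "rx": 0, "ry": 0, "rz": 0, "claw": 20},
  {"dx": 0, "dy": 20, "dz": 0, "rx": 0, "ry": 0, "rz": 0, "claw": 20},
  {"dx": 0, "dy": 35, "dz": 0, "rx": 0, "ry": 0, "rz": 0, "claw": 20},
  {"dx": 0, "dy": 35, "dz": 0, "rx": 0, "ry": 0, "rz": 0, "claw": 20},
  {"dx": 1, "dy": 27, "dz": 0, "rx": 0, "ry": 0, "rz": 0, "claw": 20},
  {"dx": 0, "dy": 0, "dz": 0, "rx": 0, "ry": 0, "rz": 0, "claw": 20},
])

```text
time: 5.15
position: [0.5003, 0.2778, 0.0955]
ee_rot: [-0.0, 0.707, -0.707, -0.0]
ft_force: [0.4, -0.2, -0.6]
grip_width: 0.0408
finger_force: 30.0
```

```bash
python3 - <<'E'
from h import *
s=monitor.sense(); print(s["position"],s["grip_width"],s["finger_force"],s["ft_force"])
a=cam("scene");b=cam("side"); 
im=np.hstack([cv2.resize(a["frame"][110:280,220:400],(400,378)),cv2.resize(b["frame"][120:290,210:390],(400,378))]); cv2.imwrite("pics/p1.png",im[:,:,::-1])
for c in(a,b):
    W=cloud(c).reshape(-1,3);F=c["frame"].reshape(-1,3)
    m=(F.max(1)<50)&(np.hypot(W[:,0]-.5015,W[:,1]-.278)<.03)&(W[:,2]>.02)&(W[:,2]<.12)
    print("jar zmin", np.percentile(W[m,2],[0,1,5]))
E
```

```text
[0.50025397 0.27776712 0.09551225] 0.04082238079137501 29.998873374424875 [ 0.38345215 -0.20465336 -0.5946918 ]
jar zmin [0.06490055 0.06650567 0.06935474]
jar zmin [0.06044055 0.06219642 0.06379716]
```

View pics/p1.png

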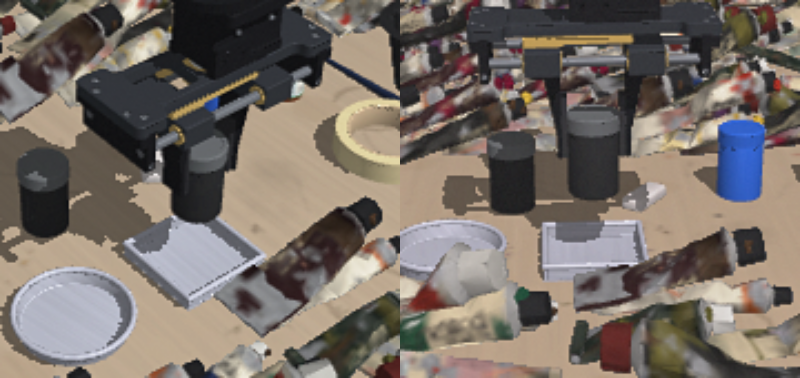

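The jar hangs upright in the gripper over the tray. Its underside is about 61 mm up, so the floor is about 58 mm below it. I'll lower slowly.

Call:
play_rows([
  {"dx": 0, "dy": -1, "dz": 20, "rx": 0, "ry": 0, "rz": 0, "claw": 20},
  {"dx": 0, "dy": 0, "dz": 20, "rx": 0, "ry": 0, "rz": 0, "claw": 20},
  {"dx": 0, "dy": 0, "dz": 10, "rx": 0, "ry": 0, "rz": 0, "claw": 20},
  {"dx": 0, "dy": 0, "dz": 4, "rx": 0, "ry": 0, "rz": 0, "claw": 20},
  {"dx": 0, "dy": 0, "dz": 2, "rx": 0, "ry": 0, "rz": 0, "claw": 20},
  {"dx": 0, "dy": 0, "dz": 1, "rx": 0, "ry": 0, "rz": 0, "claw": 20},
  {"dx": 0, "dy": 0, "dz": 0, "rx": 0, "ry": 0, "rz": 0, "claw": 20},
  {"dx": 0, "dy": 0, "dz": 0, "rx": 0, "ry": 0, "rz": 0, "claw": 20},
])

```text
time: 6.25
position: [0.5027, 0.2779, 0.0379]
ee_rot: [0.0, -0.707, 0.707, -0.0]
ft_force: [-0.2, -0.1, 0.1]
grip_width: 0.0409
finger_force: 30.0
```

Call:
play_rows([
  {"dx": 0, "dy": 0, "dz": 0.5, "rx": 0, "ry": 0, "rz": 0, "claw": 20},
  {"dx": 0, "dy": 0, "dz": 0, "rx": 0, "ry": 0, "rz": 0, "claw": 20},
])

```text
time: 6.5
position: [0.5028, 0.278, 0.0375]
ee_rot: [0.0, -0.707, 0.707, -0.0]
ft_force: [0.0, -0.0, 2.9]
grip_width: 0.0409
finger_force: 30.0
```

A 2.9 N contact right at the expected height means the jar is standing on the floor. I'll release and lift away.

Call:
play_rows([
  {"dx": 0, "dy": 0, "dz": 0, "rx": 0, "ry": 0, "rz": 0, "claw": 60},
  {"dx": 0, "dy": 0, "dz": 0, "rx": 0, "ry": 0, "rz": 0, "claw": 80},
  {"dx": 0, "dy": 0, "dz": 0, "rx": 0, "ry": 0, "rz": 0, "claw": 90},
  {"dx": 0, "dy": 0, "dz": 0, "rx": 0, "ry": 0, "rz": 0, "claw": 90},
  {"dx": 0, "dy": 0, "dz": 0, "rx": 0, "ry": 0, "rz": 0, "claw": 90},
  {"dx": 0, "dy": 0, "dz": 0, "rx": 0, "ry": 0, "rz": 0, "claw": 90},
])

```text
time: 7.25
position: [0.5027, 0.2779, 0.037]
ee_rot: [0.0, -0.707, 0.707, -0.0]
ft_force: [0.7, 0.3, 0.2]
grip_width: 0.0779
finger_force: 0.0
```

Call:
play_rows([
  {"dx": 0, "dy": 0, "dz": -15, "rx": 0, "ry": 0, "rz": 0, "claw": 90},
  {"dx": 0, "dy": 0, "dz": -30, "rx": 0, "ry": 0, "rz": 0, "claw": 95},
  {"dx": 0, "dy": 0, "dz": -40, "rx": 0, "ry": 0, "rz": 0, "claw": 100},
  {"dx": -20, "dy": 10, "dz": 0, "rx": 0, "ry": 0, "rz": 0, "claw": 100},
  {"dx": -35, "dy": 20, "dz": 0, "rx": 0, "ry": 0, "rz": 0, "claw": 100},
  {"dx": -35, "dy": 21, "dz": 0, "rx": 0, "ry": 0, "rz": 0, "claw": 100},
  {"dx": -25, "dy": 20, "dz": 0, "rx": 0, "ry": 0, "rz": 0, "claw": 100},
  {"dx": 0, "dy": 0, "dz": 0, "rx": 0, "ry": 0, "rz": 0, "claw": 100},
])

```text
time: 8.25
position: [0.4309, 0.3947, 0.1232]
ee_rot: [-0.001, 0.708, -0.706, -0.0]
ft_force: [-0.3, -0.7, 0.3]
grip_width: 0.087
finger_force: 0.0
```

```bash
python3 - <<'E'
from h import *
s=monitor.sense(); print(s["position"],s["grip_width"])
c=cam("wrist"); b=cam("side"); im=np.hstack([cv2.resize(c["frame"],(400,300)),cv2.resize(b["frame"][140:275,190:370],(400,300))]);cv2.imwrite("pics/w2.png",im[:,:,::-1])
for n,c in(("wrist",c),("side",b)):
  W=cloud(c).reshape(-1,3)
  for nm,x,y in(("jarL",.4313,.3932),("placed",.502,.278)):
    t=W[(np.hypot(W[:,0]-x,W[:,1]-y)<.035)&(W[:,2]>.06)&(W[:,2]<.078)]
    print(n,nm,cv2.minEnclosingCircle(t[:,:2].astype(np.float32)) if len(t) else None, np.median(t,0) if len(t) else None)
E
```

```text
[0.43089216 0.39466299 0.12323138] 0.08702489556774777
wrist jarL ((0.4310407340526581, 0.39518821239471436), 0.022308271378278732) [0.43100331 0.3940208  0.06711973]
wrist placed ((0.5024884343147278, 0.2796258330345154), 0.022377168759703636) [0.50103339 0.2812281  0.07014206]
side jarL ((0.4332675635814667, 0.39238762855529785), 0.023548951372504234) [0.43176553 0.38648583 0.06584842]
side placed ((0.5034202933311462, 0.27748429775238037), 0.02284741774201393) [0.50296201 0.26915918 0.06889998]
```

View pics/w2.png

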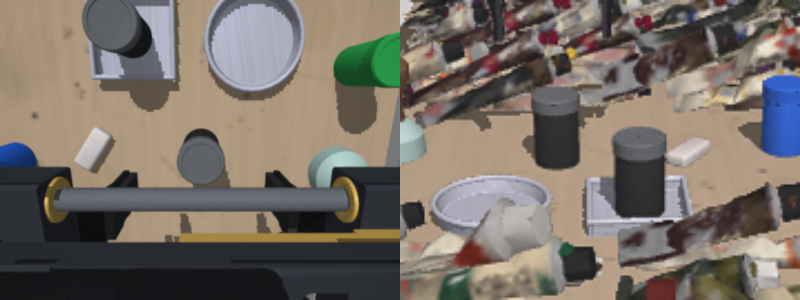

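The first jar stands upright in the tray, its lid about 3 mm higher than on the table. The second lid (200,155 in the left pane) is centred between the fingers. I'll descend and grip.

Call:
play_rows([
  {"dx": 0, "dy": 0, "dz": 30, "rx": 0, "ry": 0, "rz": 0, "claw": 100},
  {"dx": 0, "dy": 0, "dz": 30, "rx": 0, "ry": 0, "rz": 0, "claw": 100},
  {"dx": 0, "dy": 0, "dz": 20, "rx": 0, "ry": 0, "rz": 0, "claw": 100},
  {"dx": 0, "dy": 0, "dz": 8, "rx": 0, "ry": 0, "rz": 0, "claw": 100},
  {"dx": 0, "dy": 0, "dz": 0, "rx": 0, "ry": 0, "rz": 0, "claw": 100},
  {"dx": 0, "dy": 0, "dz": 0, "rx": 0, "ry": 0, "rz": 0, "claw": 65},
  {"dx": 0, "dy": 0, "dz": 0, "rx": 0, "ry": 0, "rz": 0, "claw": 20},
  {"dx": 0, "dy": 0, "dz": 0, "rx": 0, "ry": 0, "rz": 0, "claw": 20},
])

```text
time: 9.35
position: [0.4319, 0.3931, 0.0346]
ee_rot: [0.001, -0.707, 0.707, 0.0]
ft_force: [-0.8, 0.8, -0.0]
grip_width: 0.0646
finger_force: 0.0
```

Call:
play_rows([
  {"dx": 0, "dy": 0, "dz": 0, "rx": 0, "ry": 0, "rz": 0, "claw": 20},
  {"dx": 0, "dy": 0, "dz": 0, "rx": 0, "ry": 0, "rz": 0, "claw": 20},
  {"dx": 0, "dy": 0, "dz": 0, "rx": 0, "ry": 0, "rz": 0, "claw": 20},
])

```text
time: 9.72
position: [0.4317, 0.3929, 0.0341]
ee_rot: [-0.0, -0.707, 0.707, -0.0]
ft_force: [-0.3, 0.4, 0.4]
grip_width: 0.0411
finger_force: 30.0
```

Call:
play_rows([
  {"dx": 0, "dy": 0, "dz": -10, "rx": 0, "ry": 0, "rz": 0, "claw": 20},
  {"dx": 0, "dy": 0, "dz": -25, "rx": 0, "ry": 0, "rz": 0, "claw": 20},
  {"dx": 0, "dy": 0, "dz": -25, "rx": 0, "ry": 0, "rz": 0, "claw": 20},
  {"dx": 20, "dy": 12, "dz": 0, "rx": 0, "ry": 0, "rz": 0, "claw": 20},
  {"dx": 35, "dy": 15, "dz": 0, "rx": 0, "ry": 0, "rz": 0, "claw": 20},
  {"dx": 35, "dy": 15, "dz": 0, "rx": 0, "ry": 0, "rz": 0, "claw": 20},
  {"dx": 20, "dy": 10, "dz": 0, "rx": 0, "ry": 0, "rz": 0, "claw": 20},
  {"dx": 0, "dy": 0, "dz": 0, "rx": 0, "ry": 0, "rz": 0, "claw": 20},
])

```text
time: 10.72
position: [0.379, 0.2817, 0.0947]
ee_rot: [0.0, -0.707, 0.708, 0.0]
ft_force: [1.0, -0.3, -0.5]
grip_width: 0.041
finger_force: 30.0
```

Call:
play_rows([
  {"dx": 0, "dy": 0, "dz": 0, "rx": 0, "ry": 0, "rz": 0, "claw": 20},
])

```text
time: 10.85
position: [0.3804, 0.284, 0.0948]
ee_rot: [0.001, -0.707, 0.707, 0.0]
ft_force: [0.3, 0.9, -1.0]
grip_width: 0.041
finger_force: 30.0
```

Call:
play_rows([
  {"dx": 0, "dy": 0, "dz": 20, "rx": 0, "ry": 0, "rz": 0, "claw": 20},
  {"dx": 0, "dy": 0, "dz": 20, "rx": 0, "ry": 0, "rz": 0, "claw": 20},
  {"dx": 0, "dy": 0, "dz": 10, "rx": 0, "ry": 0, "rz": 0, "claw": 20},
  {"dx": 0, "dy": 0, "dz": 4, "rx": 0, "ry": 0, "rz": 0, "claw": 20},
  {"dx": 0, "dy": 0, "dz": 2, "rx": 0, "ry": 0, "rz": 0, "claw": 20},
  {"dx": 0, "dy": 0, "dz": 1, "rx": 0, "ry": 0, "rz": 0, "claw": 20},
  {"dx": 0, "dy": 0, "dz": 0, "rx": 0, "ry": 0, "rz": 0, "claw": 20},
  {"dx": 0, "dy": 0, "dz": 0, "rx": 0, "ry": 0, "rz": 0, "claw": 20},
])

```text
time: 11.85
position: [0.3798, 0.2831, 0.0374]
ee_rot: [0.0, -0.707, 0.707, 0.0]
ft_force: [-0.8, 0.4, -0.5]
grip_width: 0.0414
finger_force: 30.0
```

Call:
play_rows([
  {"dx": 0, "dy": 0, "dz": 0.5, "rx": 0, "ry": 0, "rz": 0, "claw": 20},
  {"dx": 0, "dy": 0, "dz": 0, "rx": 0, "ry": 0, "rz": 0, "claw": 20},
])

```text
time: 12.1
position: [0.3798, 0.2831, 0.037]
ee_rot: [0.0, -0.707, 0.707, -0.0]
ft_force: [-1.3, -0.1, 3.1]
grip_width: 0.0409
finger_force: 30.0
```

Contact is 3 N, as with the first jar. I'll release and retreat.

Call:
play_rows([
  {"dx": 0, "dy": 0, "dz": 0, "rx": 0, "ry": 0, "rz": 0, "claw": 60},
  {"dx": 0, "dy": 0, "dz": 0, "rx": 0, "ry": 0, "rz": 0, "claw": 80},
  {"dx": 0, "dy": 0, "dz": 0, "rx": 0, "ry": 0, "rz": 0, "claw": 90},
  {"dx": 0, "dy": 0, "dz": 0, "rx": 0, "ry": 0, "rz": 0, "claw": 90},
  {"dx": 0, "dy": 0, "dz": 0, "rx": 0, "ry": 0, "rz": 0, "claw": 90},
  {"dx": 0, "dy": 0, "dz": 0, "rx": 0, "ry": 0, "rz": 0, "claw": 90},
])

```text
time: 12.85
position: [0.3796, 0.2829, 0.0365]
ee_rot: [-0.0, -0.707, 0.707, -0.0]
ft_force: [-0.0, 0.1, -0.0]
grip_width: 0.078
finger_force: 0.0
```

Call:
play_rows([
  {"dx": 0, "dy": 0, "dz": -15, "rx": 0, "ry": 0, "rz": 0, "claw": 90},
  {"dx": 0, "dy": 0, "dz": -30, "rx": 0, "ry": 0, "rz": 0, "claw": 90},
  {"dx": 0, "dy": 0, "dz": -40, "rx": 0, "ry": 0, "rz": 0, "claw": 90},
  {"dx": 0, "dy": 0, "dz": -40, "rx": 0, "ry": 0, "rz": 0, "claw": 90},
  {"dx": -40, "dy": 0, "dz": -20, "rx": 0, "ry": 0, "rz": 0, "claw": 90},
  {"dx": -40, "dy": 0, "dz": 0, "rx": 0, "ry": 0, "rz": 0, "claw": 90},
  {"dx": -40, "dy": 0, "dz": 0, "rx": 0, "ry": 0, "rz": 0, "claw": 90},
  {"dx": 0, "dy": 0, "dz": 0, "rx": 0, "ry": 0, "rz": 0, "claw": 90},
])

```text
time: 13.85
position: [0.3796, 0.405, 0.181]
ee_rot: [-0.0, 0.707, -0.707, 0.0]
ft_force: [0.6, -0.2, 0.7]
grip_width: 0.0785
finger_force: 0.0
```

```bash
python3 - <<'E'
from h import *
s=monitor.sense(); print(s["time"],s["position"],s["ft_force"])
a=cam("scene");b=cam("side"); im=np.hstack([cv2.resize(a["frame"][120:310,140:400],(400,300)),cv2.resize(b["frame"][140:275,150:380],(400,300))]);cv2.imwrite("pics/end.png",im[:,:,::-1])
for n,c in(("scene",a),("side",b)):
  W=cloud(c).reshape(-1,3)
  for nm,x,y in(("dish",.38,.283),("sq",.502,.278)):
    t=W[(np.hypot(W[:,0]-x,W[:,1]-y)<.04)&(W[:,2]>.066)&(W[:,2]<.078)]
    print(n,nm,cv2.minEnclosingCircle(t[:,:2].astype(np.float32)) if len(t) else None, np.median(t,0) if len(t) else None)
E
```

```text
13.85 [0.379617   0.40503922 0.18099254] [ 0.5786108  -0.22854287  0.70850812]
scene dish ((0.3803820013999939, 0.28447335958480835), 0.02285590022802353) [0.37841599 0.28241766 0.0722567 ]
scene sq ((0.502079963684082, 0.27904897928237915), 0.023633280768990517) [0.50155462 0.27666733 0.07229305]
side dish ((0.3804812431335449, 0.28327977657318115), 0.02360774390399456) [0.38068756 0.28041806 0.06919238]
side sq ((0.5050623416900635, 0.2771165072917938), 0.023394621908664703) [0.5035472  0.27538631 0.06912541]
```

View pics/end.png

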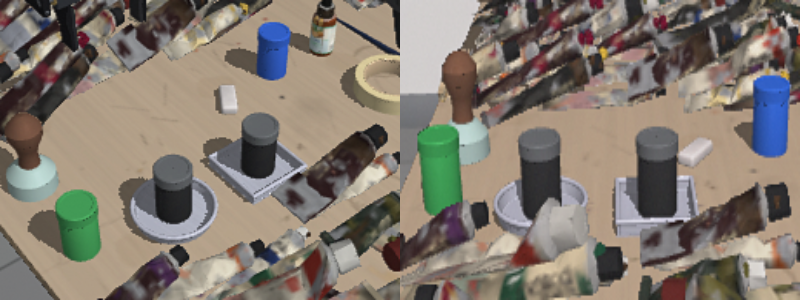

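Both jars stand upright in their trays, at (172,190) and (260,145) in the left pane. Everything else is where it was.

```bash
python3 -c "from workcell import workorder; print(workorder.sign_off())"
```

```text
the job is handed in; nothing more can be done
None
```

The first black jar stands upright in the square tray and the second in the round dish, placed in that order and released, and the job was handed in at about 14 s of robot time.

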